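Slide a hung bar caddy to the wide ends of its keyholes and take it down to drain

TASK

To take the metal caddy down from its stand, slide it sideways, to the robot's left, until the stud heads sit in the wide ends of its keyhole slots, then lift it free off the studs. One of the small things (glass, tin or spice jar) stands in the way of that slide: move it aside first, so that the caddy never knocks against the glass, tin or jar, leave all three standing upright on the worktop, and knock nothing over, the jigger at the back included. Finally stand the caddy upright on the middle of the drip grille, lengthwise along it, and let go.

Things in the scene. Friction and masses are not known exactly. Their poses are not given: they have to be found in the camera images.
- stand: Fixed dark steel counter stand. Origin on the worktop at the front face of its panel; +x away from the robot, +y along the panel to the robot's left. Panel 150 mm wide, 12 thick, 92 high; two ears 26 mm wide behind the studs rise to 121 mm. Foot 6 mm thick reaches 62 mm behind the front face; two toes 18 mm wide at y = -33, +33 reach 47 mm in front.
- studs (a point): Mid-point between the two studs, on the panel's front face, 110 mm above the worktop; axes as the stand's. The studs stand out towards -x at y = -33 and +33 mm: shaft 10 mm across, 7 mm long, then a round head 20 mm across, 5 mm thick.
- caddy: Bare-metal caddy, 0.2 to 0.4 kg, hung on the studs. Origin: centre of its underside; axes as the stand's while it hangs. 52 mm deep (x -26 to 26), 170 wide (y), 140 high. In front an open bin 66 mm high (rim bead to 69), walls 4 mm; behind, a 5 mm back plate (x 21 to 26). Hung, its underside is about 28 mm above the worktop; a few newtons slide it; it hangs by itself throughout.
- keyholes (a point): Mid-point between the caddy's two wide holes, on the rear face of its back plate (26 mm behind the caddy's centre, 80 above its underside); caddy axes. Wide holes: 28 mm across at y = -33, +33 mm; from each a slot 13 mm high runs 42 mm to +y. At the start it is 24 to 36 mm to the -y side of the studs; pushed to y level with them the caddy drops 7 mm and rests on the stud shafts.
- caddy_lip (a point): Centre of the flat thick top lip of the caddy, to be pinched from above, front to back: 9 mm thick (x), 170 long (y), 106 to 140 mm above the underside; this point 123 above it and 21.5 behind the caddy's centre; caddy axes. To free the caddy at the wide ends: raise it 8 mm (4 to 12 clears the heads), then at least 13 mm straight towards -x. Heads reach 99 mm above the underside.
- grille_top (a point): Centre of the top of the drip grille (pale slotted top, black base), fixed on the worktop: 94 mm (x) by 218 mm (y, its length), top 18 mm above the worktop. Axes along its sides.
- glass: Small straight clear glass standing upside down, 62 mm across, 63 mm high, 0.12 kg. Origin: centre of its underside, z up.
- glass_mid (a point): Centre of the glass, half-way up, 31.5 mm above its underside. Whichever of glass, tin and jar is in the way stands just to the left of the caddy's front left corner, about 96 mm to the +y side of the stand's origin and 61 mm in front of it; the other two stand to the left and right of the grille.
- tin: Round printed food tin, 57 mm across, 72 mm high, 0.18 kg. Origin: centre of its underside, z up.
- tin_mid (a point): Centre of the tin, half-way up, 36 mm above its underside.
- jar: Spice jar, roughly round, 42 mm across, 96 mm high, 0.1 kg. Origin: centre of its underside, z up.
- jar_mid (a point): Centre of the spice jar, half-way up, 48 mm above its underside.
- jigger: Hourglass-shaped metal jigger, 44 mm across, 74 mm high, standing at the back right as a bystander. Origin: centre of its underside, z up. The flat worktop (the freezer's glass lid) is free from world x 0.39 to 0.72 m and y -0.22 to 0.28 m; its raised frame lies beyond.
Mind the look-alikes: they are no part of the job. Leave any blue look-alike of the tin alone.

How it is judged:
On the way, in this order (a step that is already met when the one before it is completed fails the run):
1. the caddy has been slid along its slots until the stud heads are at the wide ends (within 8 mm), still on the studs (y of keyholes in the frame of studs between -0.008 and 0.012 m and x of keyholes in the frame of studs above -0.007 m and z of keyholes in the frame of studs below 0.006 m), for 0.1 s.
2. the caddy is off the studs, at least 50 mm away (distance between keyholes and studs above 0.05 m), for 0.1 s.
At the end, for the whole second after the job is handed in: The caddy stands upright and still on the drip grille, centred within 25 mm across and 35 mm along it, lengthwise within 0.2 rad; glass, tin and spice jar stand upright (0.1 rad) on the worktop; the jigger is still upright (x of caddy in the frame of grille_top between -0.025 and 0.025 m and y of caddy in the frame of grille_top between -0.035 and 0.035 m and z of caddy in the frame of grille_top between -0.004 and 0.004 m and angle between the y axis of caddy and the y axis of grille_top, either way round below 0.2 rad and angle between caddy's own z axis and vertical below 0.06 rad and linear speed of caddy below 0.02 m/s and angle between each of glass, tin, jar, jigger's own z axis and vertical below 0.1 rad and height (world z) of glass between -0.012 and 0.012 m and height (world z) of tin between -0.012 and 0.012 m and height (world z) of jar between -0.012 and 0.012 m); the robot touches nothing.
It fails at once if the caddy knocks against the glass, the tin or the spice jar (contact force between caddy and glass above 1 N or contact force between caddy and tin above 1 N or contact force between caddy and jar above 1 N).
It fails at once if the glass, the tin, the spice jar or the jigger is tipped over (angle between any of glass, tin, jar, jigger's own z axis and vertical above 0.7 rad).
It also fails if it takes over 64 s, if anything falls off the work surface, if the arm or the gripper's body presses on something with over 40 N, if the wrist force passes 120 N, or if a joint passes its speed limit or range.

ROBOT

A 7-joint arm with a two-finger parallel gripper is mounted at the origin on a cart in front of the work surface, level with it; the furniture and walls round the work are solid. World frame = base frame: x ahead of the robot, y to its left, z up, the work surface at z = 0. Lengths are in m, angles in rad, forces in N, time in s.
With the tool pointing down it reaches from about 0.35 to 0.9 m from the base axis. Payload 8.1 kg.
Tool frame: the origin (TCP) lies at the very end of the fingers, on their centre line; the grasp point (between the pads) lies manip.grip_depth behind it (manip.grip_depth is the distance from the TCP to the grasp point, in m); z points along the fingers, y is the line along which they close (so a half turn about z gives the same grasp; the last joint's range is limited). The gripper opens to 92 mm and grips with 3 to 60 N. Pads are 19 mm wide; open, the fingers measure 130 mm over their backs; the gripper's body (75 mm by 190 mm) begins 47 mm behind the grasp point.
Start: joints at [1.011, 0.434, 0.025, 1.573, -0.012, 1.134, -0.075], TCP at [0.276, -0.561, 0.227] pointing down, gripper open.
Joint ranges: [-2.62, 2.62], [-0.44, 2.09], [-1.27, 1.32], [0.08, 2.57], [-1.32, 4.46], [0.12, 2], [-2.74, 2.74]. Speed limits (rad/s): [2.22, 2.22, 3.01, 3.01, 3.14, 3.14, 3.14].

INTERFACE

Orientations are given as a unit quaternion [w, x, y, z].
In Python, from cell import manip gives the robot as it stands.
- The arm moves only by the shell command python3 -m pendant 'ROWS' [OPENING]. ROWS is JSON, a list that holds one entry, the list of rows, each a list of 6 numbers: the shift along the tool's x, y, z in cm, then the turn, a rotation vector about the tool's x, y, z in rad. In form: [[[tx, ty, tz, rx, ry, rz], ...]]. A call has 1 to 20 rows; each row shifts and turns the commanded pose from where the row before left it, along the tool's axes as they then stand; what a row does not reach is not made up. A row lasts 1/12 s, in which the tool goes at most 41.7 mm and 7.16 degrees, less where a joint would pass 70% of its speed; a pose out of reach is approached as far as the arm can. A call is refused whole if a number of a shift passes 4.17 or a number of a turn 0.125, either way. A call with a gripper value outside its range is refused whole. OPENING is the finger opening in cm, from 0 to 9.18, set as the call begins (- or left out, the last holds). The fingers move at their own pace and stop on an object; the grip force is fixed at half the most. Time passes only in rows, so rows that do not move let the fingers close. It gives the time, the measured TCP pose, the force, the opening and the grip force at its end, in the units of the state.
- manip.get_obs(): the state, without advancing time (a new reading comes with each control period).
- manip.snapshot(name): name is "scene" or "side" or "wrist"; returns the picture (420x560x3 uint8, blue, green, red); there is no depth.
- manip.calibration(name): a dict with "fovy" (degrees; the focal length in pixels is half the picture's height over the tangent of half this angle, whatever the lens; pixels are square), "cx", "cy" (the principal point, pixels), "camera_from_world" (4x4, takes a point from world to camera coordinates). Camera axes: x right, y up, looking along -z (the intrinsics and any distortion apply to the point x, -y, -z); pixel columns grow to the right and rows downward; lengths in m; the calibration is good to about 2 mm. The wrist camera is an equidistant fisheye: a pixel r from the principal point sees the ray r / f radians off the axis. A picture is of the moment at which its call begins: read the wrist's pose just before it. calibration takes no time and is no camera call; for the wrist camera it gives the pose at the moment of the call.
- manip.job_done(): hands the job in; it is judged then, once.
The state is a dict: "time_s": time; "q": joint angles; "qvel": joint speeds; "tau": joint torques, N m; "tcp_pos": TCP position; "eef_rot": TCP orientation; "wrist_force": force on the tool from outside, world axes, zero at the start; "ft_torque": the same for the moment, N m; "grip_width": finger opening in m; "gripper_force": force on a finger pad.
Only numpy, scipy, OpenCV 4.12 (cv2) and the standard library are available. Lean on these libraries where they do the work, as an engineer would, in place of code of your own. Each camera call takes 0.05 s, during which the arm holds its last target. There are 200 camera calls.

## Working session

There is one attempt and no reset: what is moved stays moved. The work goes in short steps, Python scripts to look and compute and a shell command to move; the robot and the scene stay as the last step left them, time stands still between calls to the robot, and variables do not carry over. Pictures are saved under pics/ and viewed, at most 10 in all, crops included, and the job is handed in when it is done.

```bash
ls; mkdir -p pics
python3 - <<'E'
from cell import manip
import cv2,numpy as np
print(manip.get_obs(), manip.grip_depth)
for n in("scene","side"):
    cv2.imwrite(f"pics/{n}0.png",manip.snapshot(n))
    c=manip.calibration(n);print(n,c["fovy"],c["cx"],c["cy"],np.round(c["camera_from_world"],4).tolist())
c=manip.calibration("wrist");print(c)
E
```

```text
pics
{'time_s': 0.0, 'q': array([ 1.01139433,  0.43523938,  0.02499269,  1.57407525, -0.01157721,
        1.13400504, -0.07508252]), 'qvel': array([-0.00044642,  0.00011297,  0.00049702,  0.00223076, -0.00185639,
        0.00045751, -0.00036301]), 'tau': array([ 3.70734006e-04, -6.67840576e+01,  9.85935666e-01, -3.14466763e+01,
       -6.02256367e-02,  4.27672255e-02,  4.48821822e-05]), 'tcp_pos': array([ 0.27538527, -0.56049938,  0.22594348]), 'eef_rot': array([-7.46555244e-04,  9.74036210e-01,  2.26390892e-01, -2.62182320e-04]), 'wrist_force': array([-0.45912918, -0.61931591, -0.94236332]), 'ft_torque': array([-0.0041521 ,  0.02264301, -0.01234131]), 'gripper_force': 0.0, 'grip_width': 0.09157688302783283} 0.0188
scene 42.55090034288304 279.3437468116723 208.25648927763098 [[-0.4841, -0.8748, 0.0195, 0.2675], [0.5453, -0.2842, 0.7886, -0.3914], [-0.6843, 0.3924, 0.6146, -0.9133], [0.0, 0.0, 0.0, 1.0]]
side 56.153157536980956 286.30708459818624 204.10522568891153 [[0.9945, -0.1032, -0.0173, -0.5687], [0.074, 0.5772, 0.8133, -0.1599], [-0.074, -0.8101, 0.5816, -0.8782], [0.0, 0.0, 0.0, 1.0]]
{'fovy': 65.70646984690485, 'cx': 282.14287810850544, 'cy': 213.26250618130587, 'camera_from_world': array([[ 0.44032241, -0.89783882, -0.00127752, -0.62438998],
       [ 0.85937033,  0.42186771, -0.28898143,  0.03646872],
       [ 0.25999769,  0.12614714,  0.95733385, -0.39078661],
       [ 0.        ,  0.        ,  0.        ,  1.        ]])}
```

View pics/scene0.png

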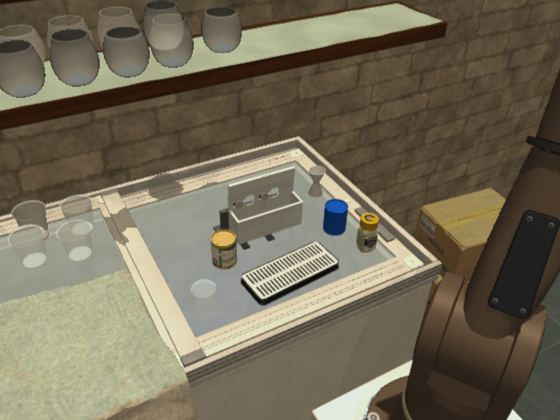

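View pics/side0.png

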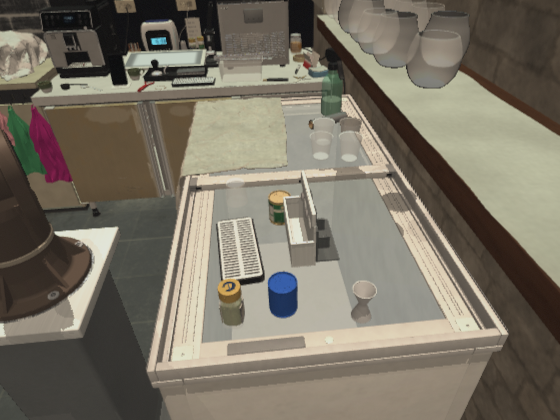

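The scene view shows the printed yellow-topped tin at (224,250) at the caddy's front-left corner, so it is the obstacle. The glass is at (203,289), the jar at (368,232), the grille at (290,271) and the jigger at (317,180). The things that could be taken for the tin are the blue tin (335,217), the jar with its yellow cap (368,232) and the glass (203,289). By the description it is the printed one at (224,250). Next I take close crops.

Run:
```python
import cv2
a=cv2.imread("pics/scene0.png")[155:310,185:385]; b=cv2.imread("pics/side0.png")[170:325,200:400]
def grid(im,x0,y0,s=4):
    o=cv2.resize(im,None,fx=s,fy=s,interpolation=cv2.INTER_CUBIC)
    o=o[:600,:800]
    for x in range(x0,x0+200,20): cv2.line(o,((x-x0)*s,0),((x-x0)*s,6),(0,0,255),1);cv2.putText(o,str(x),((x-x0)*s,16),0,.35,(0,0,255))
    for y in range(y0+5 if y0%10 else y0,y0+150,20): cv2.line(o,(0,(y-y0)*s),(6,(y-y0)*s),(0,0,255),1);cv2.putText(o,str(y),(8,(y-y0)*s+4),0,.35,(0,0,255))
    return o
cv2.imwrite("pics/sc_c.png",grid(a,185,155)); cv2.imwrite("pics/si_c.png",grid(b,200,170))
```

```text
(no output)
```

View pics/sc_c.png

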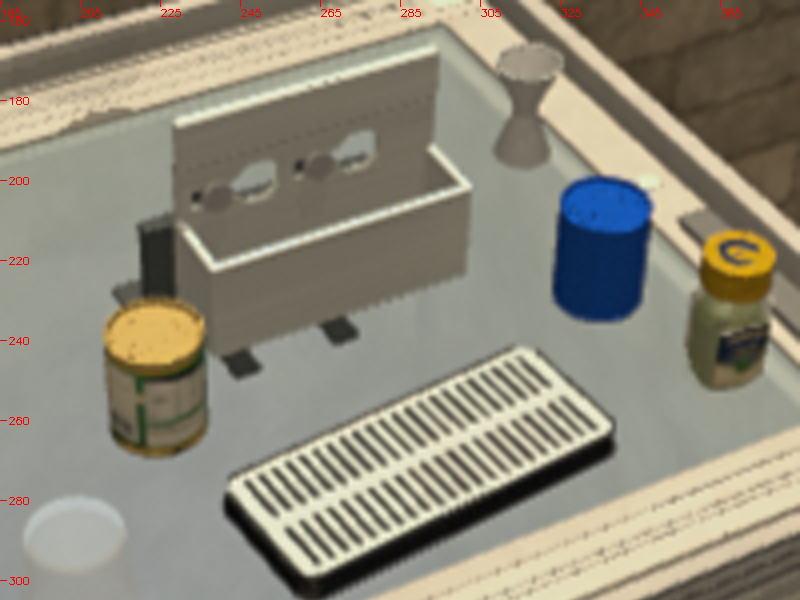

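View pics/si_c.png

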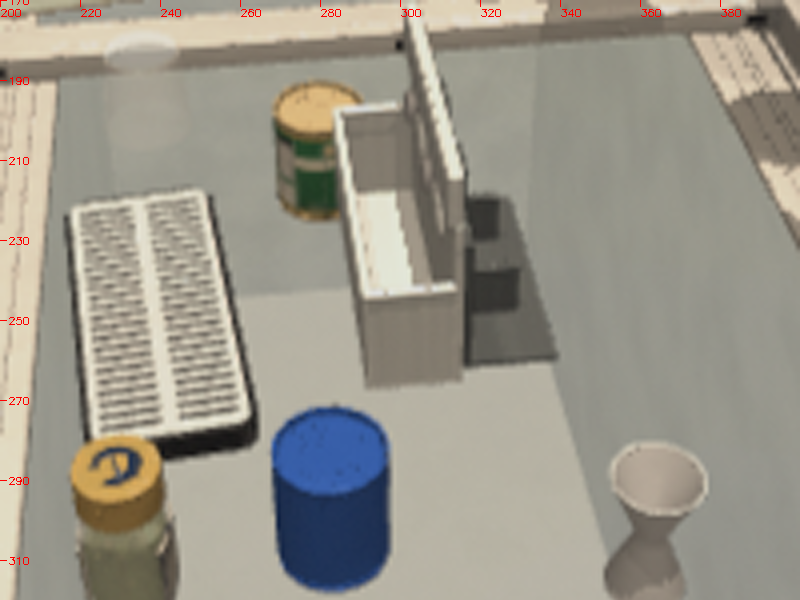

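```bash
cat > h.py <<'E'
from cell import manip
import numpy as np
from scipy.optimize import least_squares
def proj(n,P,c=None):
    c=c or manip.calibration(n);M=np.array(c["camera_from_world"]);f=210/np.tan(np.radians(c["fovy"]/2))
    p=np.atleast_2d(P)@M[:3,:3].T+M[:3,3]
    return np.c_[c["cx"]+f*p[:,0]/-p[:,2],c["cy"]+f*p[:,1]/p[:,2]]
def fr(x,y,yaw,P):
    c,s=np.cos(yaw),np.sin(yaw);P=np.atleast_2d(P)
    return np.c_[x+c*P[:,0]-s*P[:,1],y+s*P[:,0]+c*P[:,1],P[:,2]]
E
cat > fit.py <<'E'
from h import *
C={n:manip.calibration(n) for n in("scene","side")}
sc=lambda l:np.array(l)/4+[185,155]; si=lambda l:np.array(l)/4+[200,170]
G=np.array([[.047,.109,.018],[.047,-.109,.018],[-.047,-.109,.018],[-.047,.109,.018]])
gs=sc([(228,480),(530,347),(612,425),(312,577)]); gd=si([(208,190),(255,425),(88,440),(68,213)])
r=least_squares(lambda p:np.r_[(proj("scene",fr(*p,G),C["scene"])-gs).ravel(),(proj("side",fr(*p,G),C["side"])-gd).ravel()],[.45,0,0])
print("grille",r.x.round(4),r.fun.reshape(-1,2).round(1).tolist())
K1=np.array([[17,85,140],[26,-85,140],[-26,85,69],[-26,-85,69],[-26,85,0],[-26,-85,0]])/1e3
k1=sc([(177,125),(437,48),(215,268),(470,185),(218,355),(467,272)])
K2=np.array([[-26,-85,0],[26,-85,0],[-26,-85,69],[-26,85,69],[17,-85,140],[26,-85,140]])/1e3
k2=si([(366,388),(462,382),(362,295),(335,112),(447,180),(465,178)])
H=np.array([[-.012,.033,.11],[-.012,-.033,.11]]);hs=sc([(218,197),(322,166)])
def f(p):
    x,y,w,s=p;o=[-.026,-s,.0285]
    return np.r_[(proj("scene",fr(x,y,w,K1+o),C["scene"])-k1).ravel(),(proj("side",fr(x,y,w,K2+o),C["side"])-k2).ravel(),(proj("scene",fr(x,y,w,H),C["scene"])-hs).ravel()]
r=least_squares(f,[.6,0,0,.03],loss="soft_l1");st=r.x
print("stand",r.x.round(4),r.fun.reshape(-1,2).round(1).tolist())
for n,z,a,b in[("tin",.072,(155,337),(319,109)),("glass",.063,(75,535),(142,53)),("jar",.096,(740,250),(117,468)),("blue",.072,(605,205),(330,452)),("jig",.074,(530,63),(660,482))]:
    r=least_squares(lambda p:np.r_[(proj("scene",p,C["scene"])-sc(a)).ravel(),(proj("side",p,C["side"])-si(b)).ravel()],[.5,0,z])
    print(n,r.x.round(4),z,np.abs(r.fun).max().round(1))
print("tin expected",fr(*st[:3],[[-.061,.096,0]]).round(4))
o=manip.get_obs();print(o["tcp_pos"],o["time_s"])
E
python3 fit.py
```

```text
grille [0.4604 0.0218 0.0959] [[-3.7, -1.2], [-0.8, -3.5], [3.9, -0.3], [-1.5, 1.3], [-0.2, -1.5], [1.1, 0.3], [-1.5, 3.6], [-2.0, -2.3]]
stand [0.6257 0.0396 0.0025 0.029 ] [[-0.2, -0.8], [-0.9, -3.0], [-0.4, -0.9], [0.8, -1.3], [-0.3, 0.4], [0.3, -0.5], [-0.8, 1.1], [-0.9, 0.5], [-0.2, 0.1], [-1.6, -1.0], [0.1, -0.5], [0.2, -0.4], [0.2, -0.1], [-0.3, -0.3]]
tin [0.5687 0.1367 0.0665] 0.072 0.9
glass [0.4566 0.2318 0.0575] 0.063 0.8
jar [ 0.4505 -0.1766  0.0956] 0.096 0.6
blue [ 0.5492 -0.1531  0.0686] 0.072 0.4
jig [ 0.6994 -0.1929  0.0711] 0.074 0.7
tin expected [[0.5645 0.1355 0.    ]]
[ 0.2754316  -0.56054473  0.22605284] 0.1
```

The jointly fitted points agree with the given sizes. The tin is at (0.566, 0.136), about 3 mm from where it must stand. The stand is at (0.626, 0.040) with yaw ≈ 0, the slide is 29 mm, and the grille is at (0.460, 0.022) with yaw 0.096. Now I turn the tool so that it closes along world x, then move over the tin.

```bash
python3 -m pendant '[[[0,0,0,0,0,-0.124],[0,0,0,0,0,-0.124],[0,0,0,0,0,-0.124],[0,0,0,0,0,-0.124],[0,0,0,0,0,-0.124],[0,0,0,0,0,-0.124],[0,0,0,0,0,-0.124],[0,0,0,0,0,-0.124],[0,0,0,0,0,-0.122],[0,0,0,0,0,0],[0,0,0,0,0,0]]]' 9.18
python3 -m pendant '[[[3.5,1.45,0,0,0,0],[3.5,1.45,0,0,0,0],[3.5,1.45,0,0,0,0],[3.5,1.45,0,0,0,0],[3.5,1.45,0,0,0,0],[3.5,1.45,0,0,0,0],[3.5,1.45,0,0,0,0],[3.5,1.45,0,0,0,0],[3.5,1.45,0,0,0,0],[3.5,1.45,0,0,0,0],[3.5,1.45,0,0,0,0],[3.5,1.45,0,0,0,0],[3.5,1.45,0,0,0,0],[3.5,1.45,0,0,0,0],[3.5,1.45,0,0,0,0],[3.5,1.45,0,0,0,0],[3.5,1.45,0,0,0,0],[3.5,1.45,0,0,0,0],[0,0,0,0,0,0],[0,0,0,0,0,0]]]'
```

```text
time_s: 1.02
tcp_pos: [0.2754, -0.5608, 0.2264]
eef_rot: [-0.0, 0.709, 0.706, 0.0]
wrist_force: [0.1, 0.0, 0.9]
grip_width: 0.0917
gripper_force: 0.0
time_s: 2.68
tcp_pos: [0.5368, 0.0719, 0.2265]
eef_rot: [-0.001, 0.707, 0.707, 0.0]
wrist_force: [-0.3, -0.7, -0.4]
grip_width: 0.092
gripper_force: 0.0
```

```bash
python3 -m pendant '[[[3.1,1.5,0,0,0,0],[3.1,1.5,0,0,0,0],[0,0,0,0,-0.125,0],[0,0,0,0,-0.125,0],[0,0,0,0,0,0],[0,0,0,0,0,0]]]'
python3 - <<'E'
from cell import manip
import cv2,numpy as np,pickle
c=manip.calibration("wrist");im=manip.snapshot("wrist")
cv2.imwrite("pics/w1.png",im);pickle.dump(c,open("pics/w1.pkl","wb"))
E
```

```text
time_s: 3.18
tcp_pos: [0.5658, 0.133, 0.226]
eef_rot: [0.088, 0.701, 0.702, -0.089]
wrist_force: [0.8, -0.0, 0.3]
grip_width: 0.0917
gripper_force: 0.0
```

View pics/w1.png

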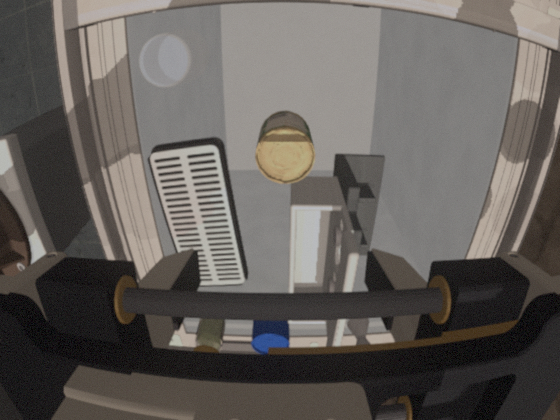

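The wrist view shows the tin lid at (286,155), the grille corners at about (155,153), (217,145), (244,281) and (192,281), and the caddy's left rim at about (290–340,180). I'll check these against the estimates.

```bash
cat >> h.py <<'E'
def projw(P,c):
    M=np.array(c["camera_from_world"]);f=210/np.tan(np.radians(c["fovy"]/2))
    p=np.atleast_2d(P)@M[:3,:3].T+M[:3,3];r=np.hypot(p[:,0],p[:,1]);k=f*np.arctan2(r,-p[:,2])/r
    return np.c_[c["cx"]+k*p[:,0],c["cy"]-k*p[:,1]]
def rayw(u,v,z,c):
    r=least_squares(lambda q:(projw([q[0],q[1],z],c)-[u,v]).ravel(),[.55,.05]);return r.x.round(4)
E
python3 - <<'E'
from h import *
import pickle;c=pickle.load(open("pics/w1.pkl","rb"))
print("tin",rayw(286,155,.072,c),"glass",rayw(172,58,.063,c))
for p in[(155,153),(217,145)]:print("grille",rayw(*p,.018,c))
G=np.array([[.047,.109,.018],[.047,-.109,.018],[-.047,-.109,.018],[-.047,.109,.018]])
print(projw(fr(.4604,.0218,.0959,G),c).round(0).tolist())
print("rim front-left",projw([[.5737,.0956,.0975],[.5737,.0956,.0285]],c).round())
E
```

```text
tin [0.5686 0.1378] glass [0.4647 0.2331]
grille [0.4162 0.1233]
grille [0.4922 0.1301]
[[221.0, 141.0], [249.0, 286.0], [188.0, 288.0], [145.0, 152.0]]
rim front-left [[291. 207.]
 [290. 176.]]
```

```bash
python3 -m pendant '[[[0.72,0.05,2.76,0,0,0],[0.72,0.05,2.76,0,0,0],[0.72,0.05,2.76,0,0,0],[0.72,0.05,2.76,0,0,0],[0.72,0,2.76,0,0,0],[0.72,0,2.76,0,0,0],[0.5,0,1.9,0,0,0],[0.25,0,1,0,0,0],[0,0,0,0,0,0],[0,0,0,0,0,0]]]'
python3 -m pendant '[[[0,0,0,0,0,0],[0,0,0,0,0,0],[0,0,0,0,0,0],[0,0,0,0,0,0],[0,0,0,0,0,0],[0,0,0,0,0,0],[0,0,0,0,0,0]]]' 5
```

```text
time_s: 4.07
tcp_pos: [0.5692, 0.1303, 0.0262]
eef_rot: [0.088, 0.703, 0.7, -0.088]
wrist_force: [1.0, 0.5, 0.8]
grip_width: 0.0917
gripper_force: 0.0
time_s: 4.65
tcp_pos: [0.5688, 0.1321, 0.0259]
eef_rot: [0.088, 0.702, 0.702, -0.088]
wrist_force: [-0.4, 0.4, 4.2]
grip_width: 0.0566
gripper_force: 30.0
```

```bash
python3 -m pendant '[[[-0.1,0,-0.4,0,0,0],[-0.15,0,-0.57,0,0,0],[1.45,0.4,-0.37,0,0,0],[1.94,0.8,-0.5,0,0,0],[1.94,0.8,-0.5,0,0,0],[1.94,0.5,-0.5,0,0,0],[0.97,0,-0.25,0,0,0],[0,0,0,0,0,0],[0,0,0,0,0,0],[0.12,0,0.5,0,0,0],[0.12,0,0.46,0,0,0],[0,0,0,0,0,0],[0,0,0,0,0,0]]]'
```

```text
time_s: 5.73
tcp_pos: [0.5936, 0.2155, 0.0255]
eef_rot: [0.088, 0.702, 0.701, -0.089]
wrist_force: [-0.3, -0.5, -1.8]
grip_width: 0.0567
gripper_force: 30.0
```

```bash
python3 -m pendant '[[[0,0,0,0,0,0],[0,0,0,0,0,0],[0,0,0,0,0,0],[0,0,0,0,0,0],[0,0,0,0,0,0],[-0.25,0,-1,0,0,0],[-0.5,0,-2,0,0,0],[-0.7,0,-2.76,0,0,0],[-0.7,0,-2.76,0,0,0],[-0.7,0,-2.76,0,0,0],[-0.7,0,-2.76,0,0,0],[-0.7,0,-2.76,0,0,0],[-0.7,0,-2.76,0,0,0],[-0.7,0,-2.76,0,0,0],[0,0,0,0,0.125,0],[0,0,0,0,0.125,0],[0,0,0,0,0,0],[0,0,0,0,0,0]]]' 9.18
```

```text
time_s: 7.23
tcp_pos: [0.5948, 0.2136, 0.2573]
eef_rot: [0.001, 0.709, 0.705, 0.0]
wrist_force: [-0.9, -1.2, 0.5]
grip_width: 0.0918
gripper_force: 0.0
```

```bash
python3 -m pendant '[[[-3.38,0.45,0,0,0,0],[-3.38,0.45,0,0,0,0],[-3.38,0.45,0,0,0,0],[-3.38,0.45,0,0,0,0],[-3.38,0.45,0,0,0,0],[-3.38,0.45,0,0,0,0],[0,0,0,0,0,0],[0,0,0,0,0,0]]]' 5
python3 - <<'E'
from cell import manip
import cv2,numpy as np,pickle
from h import *
c=manip.calibration("wrist");im=manip.snapshot("wrist");print(manip.get_obs()["tcp_pos"])
s=manip.snapshot("scene")
cv2.imwrite("pics/w2.png",im);pickle.dump(c,open("pics/w2.pkl","wb"));cv2.imwrite("pics/s2.png",s)
a=cv2.resize(im[100:350,150:450],(480,400));b=cv2.resize(s[160:310,180:330],(400,400))[:, :320]
cv2.imwrite("pics/m2.png",np.hstack([a,b]))
L=np.array([[17,85,140],[26,85,140],[26,-85,140],[17,-85,140]])/1e3+[-.026,-.029,.0285]
print(projw(fr(.6257,.0396,.0025,L),c).round(1).tolist())
print(((projw(fr(.6257,.0396,.0025,L),c)-[150,100])*1.6).round(1).tolist())
E
```

```text
time_s: 7.9
tcp_pos: [0.6207, 0.0132, 0.256]
eef_rot: [0.0, 0.708, 0.706, -0.001]
wrist_force: [0.3, 0.2, -0.2]
grip_width: 0.0504
gripper_force: 0.0
[0.620501   0.0156099  0.25623375]
[[277.1, 111.7], [289.3, 111.6], [289.1, 310.5], [279.1, 310.6]]
[[203.4, 18.7], [222.8, 18.6], [222.6, 336.8], [206.5, 336.9]]
```

View pics/m2.png

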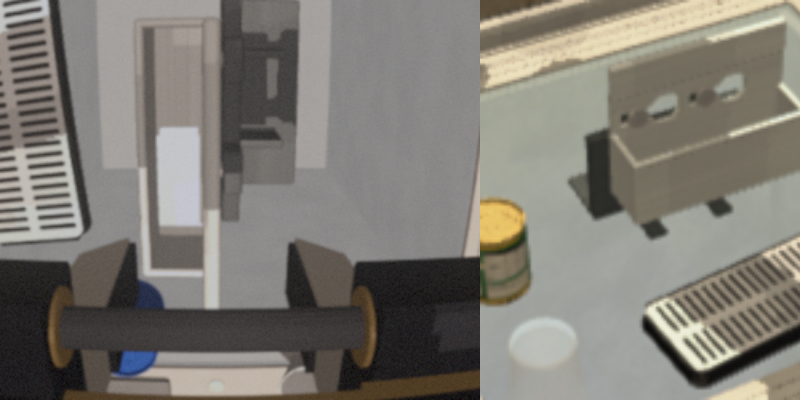

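The lip shows at crop columns 204–219, as predicted, and the tin stands aside, clear of the slide. I lower and pinch the lip.

```bash
python3 -m pendant '[[[0,0.05,2.5,0,0,0],[0,0.05,2.5,0,0,0],[0,0,2.5,0,0,0],[0,0,2,0,0,0],[0,0,1.2,0,0,0],[0,0,0.9,0,0,0],[0,0,0,0,0,0],[0,0,0,0,0,0]]]'
python3 -m pendant '[[[0,0,0,0,0,0],[0,0,0,0,0,0],[0,0,0,0,0,0],[0,0,0,0,0,0],[0,0,0,0,0,0],[0,0,0,0,0,0],[0,0,0,0,0,0],[0,0,0,0,0,0]]]' 0.5
```

```text
time_s: 8.67
tcp_pos: [0.6219, 0.0156, 0.1407]
eef_rot: [0.0, 0.707, 0.708, 0.0]
wrist_force: [0.3, 0.6, 0.9]
grip_width: 0.0499
gripper_force: 0.0
time_s: 9.33
tcp_pos: [0.6217, 0.0147, 0.1402]
eef_rot: [0.0, 0.707, 0.707, 0.0]
wrist_force: [-0.5, 0.7, 0.7]
grip_width: 0.0085
gripper_force: 30.0
```

```bash
python3 -m pendant '[[[0.3,0,0,0,0,0],[0.5,0,0,0,0,0],[0.5,0,0,0,0,0],[0.5,0,0,0,0,0],[0.5,0,0,0,0,0],[0.4,0,0,0,0,0],[0.2,0,0,0,0,0],[0,0,0,0,0,0],[0,0,0,0,0,0],[0,0,0,0,0,0]]]'
python3 - <<'E'
from cell import manip
import cv2,numpy as np
s=manip.snapshot("scene");cv2.imwrite("pics/m3.png",cv2.resize(s[150:270,200:320],(600,600),interpolation=cv2.INTER_CUBIC))
print(manip.get_obs()["tcp_pos"])
E
```

```text
time_s: 10.17
tcp_pos: [0.6217, 0.0434, 0.14]
eef_rot: [0.0, 0.707, 0.707, -0.0]
wrist_force: [-0.2, -0.2, -3.6]
grip_width: 0.0089
gripper_force: 30.0
[0.62170655 0.04327797 0.14006038]
```

View pics/m3.png

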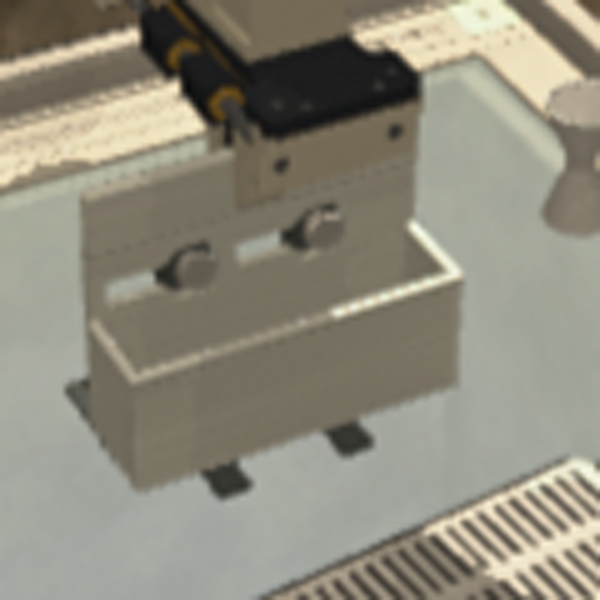

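The heads now cover the wide holes (crop (195,265) and (322,228)), and the arm carries the weight. I release so that the caddy drops and centres itself on the shafts.

```bash
python3 -m pendant '[[[0,0,0,0,0,0],[0,0,0,0,0,0],[0,0,0,0,0,0],[0,0,0,0,0,0],[0,0,0,0,0,0],[0,0,0,0,0,0]]]' 3
python3 - <<'E'
from cell import manip
import cv2,numpy as np
s=manip.snapshot("scene");cv2.imwrite("pics/m4.png",cv2.resize(s[150:270,200:320],(600,600),interpolation=cv2.INTER_CUBIC))
from h import *
O=np.array([200,150])
K=np.array([[-26,85,69],[-26,-85,69],[-26,85,0],[-26,-85,0],[17,85,140]])/1e3
for s_,z in((0,.0285),(0,.021),(.004,.021)):
    print(s_,z,((proj("scene",fr(.6257,.0396,.0025,K+[-.026,s_,z]))-O)*5).round().tolist())
E
```

```text
time_s: 10.72
tcp_pos: [0.6218, 0.0437, 0.1403]
eef_rot: [0.0, 0.707, 0.707, 0.0]
wrist_force: [1.1, 0.7, 0.1]
grip_width: 0.0298
gripper_force: 0.0
0 0.0285 [[133.0, 375.0], [464.0, 267.0], [139.0, 490.0], [459.0, 380.0], [85.0, 195.0]]
0 0.021 [[134.0, 388.0], [463.0, 280.0], [140.0, 503.0], [458.0, 392.0], [86.0, 209.0]]
0.004 0.021 [[125.0, 391.0], [456.0, 282.0], [132.0, 505.0], [451.0, 394.0], [78.0, 211.0]]
```

View pics/m4.png

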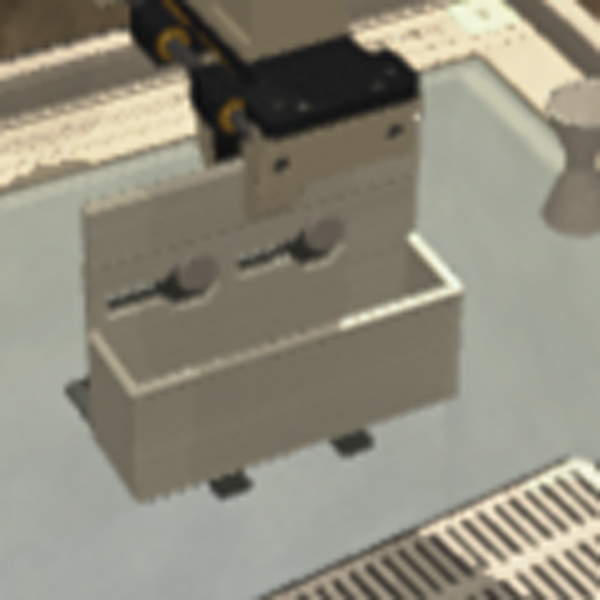

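It dropped 7 mm: the rim corner is at (134,388), exactly as predicted for a centred seat. I regrip 6 mm lower, raise 8 mm and draw it towards the robot.

```bash
python3 -m pendant '[[[0,0,0.6,0,0,0],[0,0,0,0,0,0],[0,0,0,0,0,0]]]'
python3 -m pendant '[[[0,0,0,0,0,0],[0,0,0,0,0,0],[0,0,0,0,0,0],[0,0,0,0,0,0],[0,0,0,0,0,0],[0,0,0,0,0,0],[0,0,-0.3,0,0,0],[0,0,-0.3,0,0,0],[0,0,-0.2,0,0,0],[0,0,0,0,0,0],[0,0,0,0,0,0],[0,0,0,0,0,0]]]' 0.5
```

```text
time_s: 11.02
tcp_pos: [0.6213, 0.0436, 0.1335]
eef_rot: [-0.0, 0.707, 0.707, -0.0]
wrist_force: [-0.5, 0.3, 0.0]
grip_width: 0.0299
gripper_force: 0.0
time_s: 12.02
tcp_pos: [0.6216, 0.0437, 0.142]
eef_rot: [-0.0, 0.707, 0.707, -0.0]
wrist_force: [-0.1, 0.3, -3.7]
grip_width: 0.0089
gripper_force: 30.0
```

```bash
python3 -m pendant '[[[0,-0.3,0,0,0,0],[0,-0.4,0,0,0,0],[0,-0.4,0,0,0,0],[0,-0.5,0,0,0,0],[0,-0.6,0,0,0,0],[0,-0.8,0,0,0,0],[0,0,0,0,0,0],[0,0,0,0,0,0]]]'
```

```text
time_s: 12.68
tcp_pos: [0.5912, 0.0436, 0.1423]
eef_rot: [0.0, 0.707, 0.707, -0.0]
wrist_force: [-1.0, 0.3, -2.7]
grip_width: 0.0084
gripper_force: 30.0
```

```bash
python3 -m pendant '[[[0,-0.5,-1,0,0,0],[-0.1,-1,-1,0,0,0],[-0.3,-1.5,0,0,0,0],[-0.3,-2,0,0,0,0],[-0.3,-2,0,0,0,0],[-0.3,-2,0,0,0,0],[-0.2,-1.5,0,0,0,0],[-0.1,-0.5,0,0,0,0],[0,0,0,0,0,-0.05],[0,0,0,0,0,-0.046],[0,0,0,0,0,0],[0,0,0,0,0,0],[0,0,0,0,0,0]]]'
python3 - <<'E'
from cell import manip
import cv2,numpy as np
s=manip.snapshot("scene");d=manip.snapshot("side")
cv2.imwrite("pics/m5.png",np.hstack([cv2.resize(s[150:310,190:390],(400,320)),cv2.resize(d[170:330,200:400],(400,320))]))
E
```

```text
time_s: 13.77
tcp_pos: [0.4821, 0.0278, 0.1626]
eef_rot: [0.0, 0.673, 0.74, 0.0]
wrist_force: [0.2, 0.0, -3.4]
grip_width: 0.0088
gripper_force: 30.0
```

View pics/m5.png

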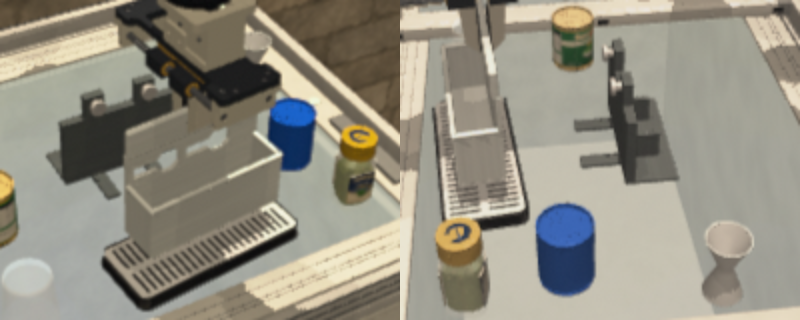

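The caddy hangs over the grille and is aligned with it. I lower it.

```bash
python3 -m pendant '[[[0,0,0.6,0,0,0],[0,0,0.8,0,0,0],[0,0,0.8,0,0,0],[0,0,0.5,0,0,0],[0,0,0.2,0,0,0],[0,0,0,0,0,0],[0,0,0,0,0,0]]]'
python3 -m pendant '[[[0,0,0.1,0,0,0],[0,0,0.1,0,0,0],[0,0,0,0,0,0],[0,0,0,0,0,0]]]'
```

```text
time_s: 14.45
tcp_pos: [0.4817, 0.0278, 0.133]
eef_rot: [-0.0, 0.672, 0.74, -0.0]
wrist_force: [-0.8, -0.5, -2.8]
grip_width: 0.0088
gripper_force: 30.0
time_s: 14.78
tcp_pos: [0.4818, 0.0277, 0.1313]
eef_rot: [0.0, 0.672, 0.74, 0.0]
wrist_force: [0.0, -0.7, -2.7]
grip_width: 0.009
gripper_force: 30.0
```

```bash
python3 -m pendant '[[[0,0,0.1,0,0,0],[0,0,0,0,0,0],[0,0,0,0,0,0]]]'; python3 -m pendant '[[[0,0,0.1,0,0,0],[0,0,0,0,0,0],[0,0,0,0,0,0]]]'
```

```text
time_s: 15.03
tcp_pos: [0.4822, 0.0277, 0.131]
eef_rot: [0.001, 0.672, 0.74, 0.0]
wrist_force: [-1.8, -0.2, 5.9]
grip_width: 0.0088
gripper_force: 30.0
time_s: 15.28
tcp_pos: [0.4827, 0.0278, 0.1309]
eef_rot: [0.001, 0.672, 0.74, 0.001]
wrist_force: [-4.6, -1.7, 17.9]
grip_width: 0.0088
gripper_force: 30.1
```

It is seated. I ease off, open and retreat.

```bash
python3 -m pendant '[[[0,0,-0.15,0,0,0],[0,0,0,0,0,0]]]'; python3 -m pendant '[[[0,0,0,0,0,0],[0,0,0,0,0,0],[0,0,0,0,0,0],[0,0,0,0,0,0],[0,0,-0.5,0,0,0],[0,0,-1.5,0,0,0],[0,0,-2.5,0,0,0],[0,0,-3,0,0,0],[0,0,-3,0,0,0],[0,0,-3,0,0,0],[0,0,0,0,0,0],[0,0,0,0,0,0],[0,0,0,0,0,0]]]' 4
python3 - <<'E'
from cell import manip
import cv2,numpy as np
s=manip.snapshot("scene");d=manip.snapshot("side")
cv2.imwrite("pics/m6.png",np.hstack([cv2.resize(s[150:310,180:380],(400,320)),cv2.resize(d[170:330,200:400],(400,320))]))
from h import *
K=np.array([[-26,85,69],[-26,-85,69],[-26,85,0],[-26,-85,0],[17,85,140]])/1e3
print(((proj("scene",fr(.4604,.0218,.0959,K+[0,0,.018]))-[180,150])*2).round().tolist())
E
```

```text
time_s: 15.45
tcp_pos: [0.482, 0.0277, 0.1311]
eef_rot: [0.0, 0.672, 0.74, 0.0]
wrist_force: [-0.6, -0.1, -2.3]
grip_width: 0.0088
gripper_force: 30.0
time_s: 16.53
tcp_pos: [0.4814, 0.0275, 0.2655]
eef_rot: [0.0, 0.672, 0.74, -0.0]
wrist_force: [-0.1, 0.6, 0.2]
grip_width: 0.0402
gripper_force: 0.0
[[171.0, 233.0], [300.0, 174.0], [171.0, 279.0], [296.0, 219.0], [148.0, 158.0]]
```

View pics/m6.png

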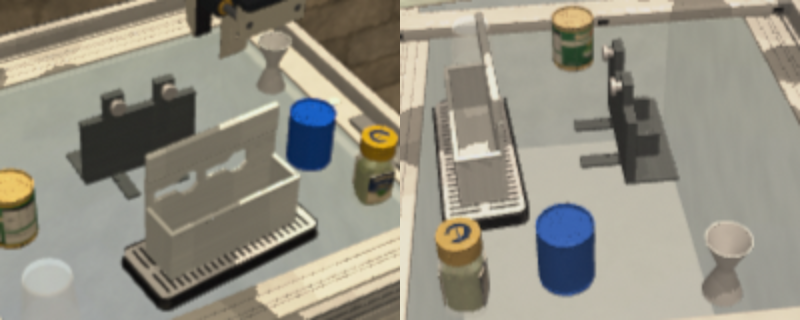

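The caddy stands on the grille with its corners where predicted (rim at (171,233) and (300,174) in the crop). The tin, glass, jar and jigger are all upright.

```bash
python3 -c "
from cell import manip
print(manip.job_done())"
```

```text
the job is handed in; nothing more can be done
None
```

I moved the tin aside, slid the caddy to the wide ends, lifted it off the studs and stood it on the middle of the drip grille; in the last pictures glass, tin, jar and jigger were upright, and I handed the job in at about 17 s (the hand-in gave no verdict).

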